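# Feed a sample box through the intake chute flap

### The job

Push the blue-lidded sample box along the feed ledge with your fingertips, in through the orange flap, until it tips over the sill inside and slides down to the bottom of the chute the right way up. Then take your fingers back out so that the flap swings fully shut behind it. Only push the box, do not pick it up, and leave the bottle, the jar and the white-lidded box where they stand.

Things in the scene. Friction and masses are not known exactly. Their poses are not given: they have to be found in the camera images.
- intake: The sample intake chute, a blue and grey sheet-metal unit fixed on the bench, 170 mm wide, 158 mm high. Origin at bench level on its centre line, in the plane of the blue bezel's front face; x is level and points inward (the push direction), y to the left of that, z up. A feed ledge leads to its doorway; inside, a slide falls away to the back at x = 242 mm. Flat clear roof.
- ledge_end (a point): Middle of the outer end of the feed ledge, on its top face (intake frame: -235, 0, 90 mm). The bare aluminium ledge is level, 170 mm wide, and runs from here to the doorway. Its plate is 6 mm thick and overhangs its grey plinth by 85 mm here.
- funnel (a point): Middle of the funnel's mouth on the ledge (intake frame: -80, 0, 90 mm). Low steel side guides, 5 mm thick and 18 mm above the ledge, start here 136 mm apart and close in to 80 mm apart at x = -20 mm; from there to the doorway, and between the walls inside, the way is 80 mm wide.
- doorway (a point): Middle of the doorway's foot, on the ledge in the bezel's front plane (intake frame: 0, 0, 90 mm). Doorway 80 mm wide and 60 mm high: the lintel's underside is 60 mm and its top (level with the roof) 68 mm above the ledge. Upright fingers get no farther than the bezel; leaned forward 25 to 45 degrees, the tips reach in under the lintel, as they must for the last 10 to 20 mm of the push.
- sill (a point): Middle of the sill edge inside (intake frame: 54, 0, 90 mm). From the doorway to here a polished steel sill goes on level with the ledge, then a polished slide falls at 26 degrees to a rubber buffer about 175 mm down the slope. A box whose middle has passed this edge by some 5 mm tips and slides down by itself, to rest against the buffer with its middle about 120 mm beyond the sill, tilted 26 degrees.
- flap (a joint): Orange gravity flap in the doorway, 76 mm wide, 54 mm high, 35 g, hinged along its top edge 10 mm behind the bezel's front and 57 mm above the ledge; lower edge 2 mm above the ledge. 0 rad = shut, hanging straight down on its stop; grows as its lower edge swings inward and up, to 1.35. Gives way inward to anything pushed against it, falls shut by its weight once nothing holds it up.
- sample_box: the sealed sample box to be fed in: clear body, blue lid, 90 mm long (its x axis), 64 mm wide, 32 mm high, about 0.25 kg, standing on the feed ledge in front of the funnel, its long side roughly along the push direction. Origin at the centre of its underside, z up
- waiting_box: bystander: a box of the same size with a white lid, standing on the bench beside the ledge. Origin at the centre of its underside
- bottle: bystander: square white plastic bottle, 56 x 56 mm, 120 mm high, standing on the bench beside the unit. Origin at the centre of its underside
- jar: bystander: round amber jar with black cap, 52 mm across, 65 mm high, standing on the bench beside the unit. Origin at the centre of its underside
Things that resemble listed ones, but are neither listed nor needed, are in the scene too. Leave any black look-alike of the sample_box alone.

How it is judged:
On the way, in this order (a step that is already met when the one before it is completed fails the run):
1. the box, upright on the ledge, is pushed under the flap and holds it open (value of joint flap above 0.5 rad and x of sample_box in the frame of intake between -0.03 and 0.076 m and contact force between the fingers and sample_box above 0.1 N), for 0.05 s.
2. the box has gone over the sill and down the slide (x of sample_box in the frame of intake above 0.145 m and z of sample_box in the frame of intake below 0.06 m), for 0.1 s.
At the end, for the whole second after the job is handed in: the blue-lidded box lies at rest at the bottom of the slide (its middle 145 to 215 mm inside the bezel), lid up, tilted no more than 40 degrees; the flap is shut to within 0.06 rad; the bystanders are within 20 mm of where they stood (all of step 2 and x of sample_box in the frame of intake below 0.215 m and y of sample_box in the frame of intake between -0.05 and 0.05 m and angle between sample_box's own z axis and vertical below 0.7 rad and linear speed of sample_box below 0.02 m/s and value of joint flap below 0.06 rad and distance of each of waiting_box, bottle, jar from where it was at the start of the episode below 0.02 m); the robot touches nothing.
It fails at once if the box is lifted off the ledge (z of sample_box in the frame of intake above 0.105 m).
It fails at once if the box is tipped over (angle between sample_box's own z axis and vertical above 0.9 rad).
It fails at once if a bystander is moved (distance of any of waiting_box, bottle, jar from where it was at the start of the episode above 0.02 m).
It also fails if it takes over 42 s, if anything falls off the work surface, if the arm or the gripper's body presses on something with over 40 N, if the wrist force passes 120 N, or if a joint passes its speed limit or range.

### The arm

A 6-joint arm with a two-finger parallel gripper is mounted at the origin on the work surface. World frame = base frame: x ahead of the robot, y to its left, z up, the work surface at z = 0. Lengths are in m, angles in rad, forces in N, time in s.
With the tool pointing down it reaches from about 0.325 to 0.775 m from the base axis. Payload 5.5 kg.
Tool frame: the origin (TCP) lies at the very end of the fingers, on their centre line; the grasp point (between the pads) lies 19 mm behind it; z points along the fingers, y is the line along which they close (so a half turn about z gives the same grasp; the last joint's range is limited). The gripper opens to 85 mm and grips with 20 to 120 N. Pads are 22 mm wide; open, the fingers measure 114 mm over their backs; the gripper's body (76 mm by 85 mm) begins 54 mm behind the grasp point. The pads swing forward as they close: fully open they stand 13 mm farther back than shut.
Start: joints at [1.203, 0.091, 1.231, -0, 1.82, -0.057], TCP at [0.183, 0.571, 0.193] pointing down, gripper open.
Joint ranges: [-2.87, 2.87], [-0.86, 2.18], [0.17, 2.46], [-1.51, 4.65], [0.06, 2.69], [-2.65, 2.65]. Speed limits (rad/s): [2.57, 2.57, 3.01, 3.14, 3.14, 3.14].

### API

Orientations are given as a rotation vector (axis times angle).
In Python, from rig import arm, capture, camera_model, ticket, masks_of gives the robot as it stands. The module is installed in compiled form; this text tells all that it offers.
- The arm moves only by the tool send_rows, never from a script. Its argument "series" is a list that holds one entry, the list of rows, each a list of 7 numbers: the shift along the world's x, y, z in m, then the turn, a rotation vector about the world's x, y, z in degrees, then the finger opening in m, from 0 to 0.0854. In form: [[[dx, dy, dz, wx, wy, wz, grip], ...]]. A call has 1 to 20 rows; each row is the pose to reach, as a shift and turn from the pose commanded when the call began; what a row does not reach only later rows make up. A row lasts 1/12 s, in which the tool goes at most 41.7 mm and 7.16 degrees, less where a joint would pass 70% of its speed; a pose out of reach is approached as far as the arm can. A call with a gripper value outside its range is refused whole. The fingers move at their own pace and stop on an object; "newtons" is the grip in N (left out, the last holds). Time passes only in rows, so rows that repeat a pose let the fingers close. It gives the time, the measured TCP pose, the force, the opening and the grip force at its end, in the units of the state.
- arm.observe(): the state, without advancing time (a new reading comes with each control period).
- capture(name): name is "scene" or "top" or "wrist"; returns (picture, depth): 384x512x3 uint8, red, green, blue; 384x512 float32, m along the optical axis (not along the pixel's ray), 0 where there is no reading.
- camera_model(name): a dict with "fx", "fy", "cx", "cy" (pixels), "distortion" ([k1, k2, p1, p2, k3] as OpenCV has them; the pictures are not rectified), "T" (4x4, takes a point from camera to world coordinates). Camera axes: x right, y down, z forward; pixel columns grow to the right and rows downward; lengths in m; the calibration is good to about 2 mm. A picture is of the moment at which its call begins: read the wrist's pose just before it. camera_model takes no time and is no camera call; for the wrist camera it gives the pose at the moment of the call.
- ticket.sign_off(): hands the job in; it is judged then, once.
Trained networks look in the newest picture that a camera, given by its name, has taken for a name from the list of things; names that differ only in an ending like _2 or _b are one class to them, and where a whole thing is asked for, a point or a joint stands for the part that bears it (a point fixed in the world has none). Each returns a list of dicts, best first, with "p" (0 to 1); they miss things now and then, are a little off and sometimes report something else, mostly with a low value. They report only what shows in the picture. A call takes as long as a camera call. They do not tell look-alikes from the thing itself.
- masks_of(camera, label): "pixels" (384x512 bool, what is visible of it) and "extent" ([left, top, right, bottom] in pixels, round what is visible of it).
The state is a dict: "clock": time; "joint_positions": joint angles; "joint_velocities": joint speeds; "tau": joint torques, N m; "position": TCP position; "orientation": TCP orientation; "wrist_force": force on the tool from outside, world axes, zero at the start; "torque": the same for the moment, N m; "grip_width": opening from 0.0 (shut) to 1.0 (fully open); "grip_force": force on a finger pad.
Only numpy, scipy, OpenCV 4.12 (cv2) and the standard library are available. Lean on these libraries where they do the work, as an engineer would, in place of code of your own. Each camera call takes 0.05 s, during which the arm holds its last target. There are 200 camera calls.

## Working session

There is one attempt and no reset: what is moved stays moved. The work goes in short steps, Python scripts to look and compute and a tool call to move; the robot and the scene stay as the last step left them, time stands still between calls to the robot, and variables do not carry over. Pictures are saved under pics/ and viewed, at most 10 in all, crops included, and the job is handed in when it is done.

Besides the shell and the picture viewer there is one more tool, called as name([rows], argument=value, ...), one row to a line, values as JSON. send_rows: Moves the arm, as the interface text tells. Its arguments: {"type":"object","properties":{"series":{"type":"array"},"newtons":{"type":"number"}},"required":["series"]}

```bash
mkdir -p pics; cat > h.py <<'E'
import numpy as np, cv2
from rig import arm, capture, camera_model, ticket, masks_of
def K(m): return np.array([[m['fx'],0,m['cx']],[0,m['fy'],m['cy']],[0,0,1.]])
def cloud(m,d):
    v,u=np.mgrid[:384,:512]
    p=cv2.undistortPoints(np.stack([u.ravel(),v.ravel()],1).astype(float).reshape(-1,1,2),K(m),np.array(m['distortion'],float)).reshape(-1,2)
    P=np.c_[p,np.ones(len(p))]*d.reshape(-1,1)
    return (P@m['T'][:3,:3].T+m['T'][:3,3]).reshape(384,512,3)
E
python3 - <<'E'
from h import *
out=[]
for c in ("scene","top"):
    m=camera_model(c);m['T']=np.array(m['T']);rgb,d=capture(c);W=cloud(m,d)
    np.savez(c+'.npz',rgb=rgb,W=W,d=d)
    out.append(rgb)
    for l in ("sample_box","intake","flap","bottle","jar"):
        for r in masks_of(c,l)[:3]:
            k=r['pixels']&(d>0);Q=W[k]
            print(c,l,round(r['p'],2),r['extent'],np.median(Q,0).round(3),np.percentile(Q,2,0).round(3),np.percentile(Q,98,0).round(3),np.median(rgb[k],0))
cv2.imwrite('pics/a.png',np.vstack(out)[:,:,::-1].copy() if 0 else cv2.resize(np.hstack(out),(800,300))[:,:,::-1])
cv2.imwrite('pics/top.png',cv2.resize(out[1],(800,600))[:,:,::-1])
print(arm.observe())
E
```

```text
scene sample_box 0.86 [86.3, 209.0, 125.6, 248.1] [ 0.498 -0.281  0.03 ] [ 0.449 -0.326 -0.001] [ 0.521 -0.234  0.033] [37. 39. 41.]
scene sample_box 0.69 [177.8, 171.2, 230.5, 215.3] [ 0.596 -0.084  0.119] [ 0.549 -0.127  0.089] [ 0.62  -0.035  0.122] [117. 123. 167.]
scene sample_box 0.66 [134.0, 280.2, 183.8, 334.6] [ 0.746 -0.253  0.031] [ 0.696 -0.297  0.001] [ 0.785 -0.204  0.033] [35. 36. 38.]
scene intake 0.97 [138.2, 91.4, 324.9, 241.1] [0.545 0.063 0.091] [ 0.406 -0.173  0.008] [0.65  0.28  0.158] [124. 119. 144.]
scene flap 0.71 [226.2, 143.3, 249.6, 164.0] [0.512 0.051 0.118] [0.48  0.04  0.094] [0.542 0.062 0.148] [152.  85.  44.]
scene bottle 0.91 [324.1, 146.7, 356.8, 197.6] [0.658 0.246 0.065] [0.624 0.231 0.005] [0.672 0.283 0.119] [143. 141. 128.]
scene jar 0.77 [301.8, 181.2, 324.0, 216.3] [0.677 0.152 0.042] [ 0.626  0.135 -0.   ] [0.691 0.19  0.065] [109.5  86.   60. ]
top sample_box 0.82 [343.3, 123.0, 384.2, 166.7] [ 0.734 -0.248  0.031] [ 0.691 -0.295 -0.001] [ 0.778 -0.204  0.035] [30. 29. 28.]
top sample_box 0.69 [270.8, 189.9, 316.4, 229.6] [ 0.582 -0.079  
[... 809 characters left out ...]
. 36.]
{'clock': 0.6, 'joint_positions': array([ 1.20327074e+00,  9.10474271e-02,  1.23069597e+00, -4.55073539e-06,
        1.81981826e+00, -5.66932999e-02]), 'joint_velocities': array([ 0.00014526,  0.00142754,  0.00124857, -0.00107662, -0.00014635,
        0.00108803]), 'tau': array([-1.62810120e-03, -4.58126879e+01, -4.17862630e+01, -1.56644810e-04,
        3.98599277e-04, -2.90244441e-05]), 'position': array([0.18351227, 0.57125328, 0.19330899]), 'orientation': array([4.86291094e-01, 3.10371669e+00, 4.61456743e-05]), 'wrist_force': array([-0.18233758, -0.22833806, -0.25576653]), 'torque': array([-0.01047452, -0.01979403,  0.00287189]), 'grip_force': 0.0, 'grip_width': 0.9996594936132565}
```

View pics/a.png

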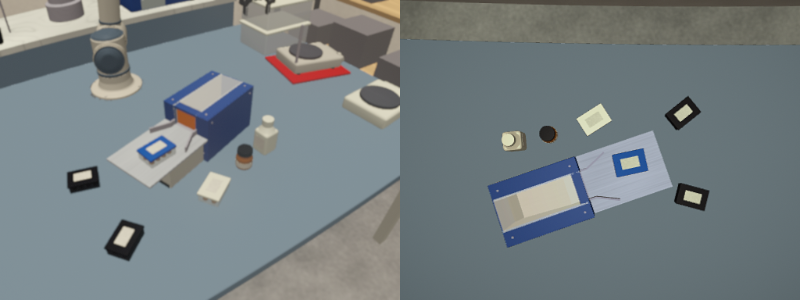

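View pics/top.png

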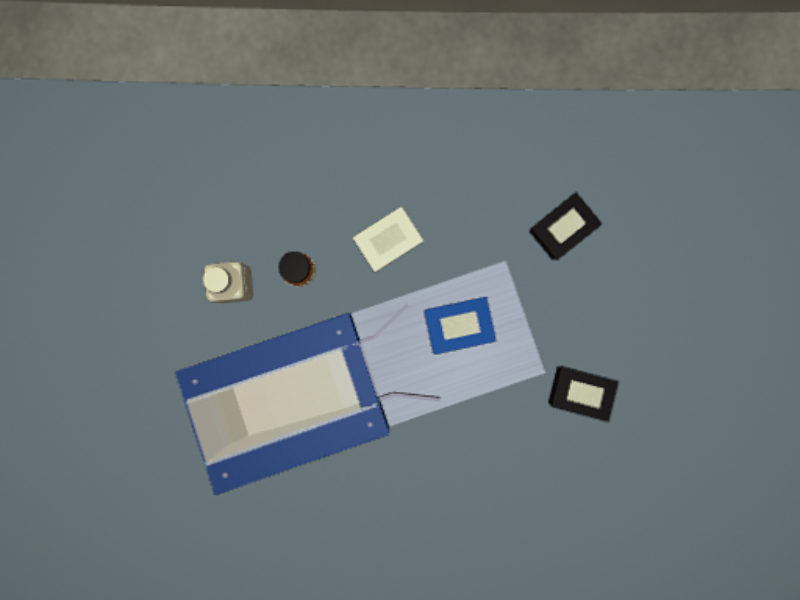

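The top view shows the blue-lidded box on the ledge at about (460,325). The black look-alikes are on the bench at (566,226) and (584,394), so the ledge box is the one I want. The white-lidded box is at (388,239), the jar at (297,268) and the bottle at (226,282). The crop below should confirm it, and I'll fit the frames.

```bash
cat >> h.py <<'E'
def rect(P):
    return cv2.minAreaRect((P[:,:2]*1000).astype(np.float32))
E
python3 - <<'E'
from h import *
from scipy import ndimage
for c in("top","scene"):
    f=np.load(c+'.npz');W=f['W'];rgb=f['rgb'].astype(int)
    z=W[...,2];R=(W[...,0]>.35)&(W[...,0]<.7)&(W[...,1]>-.22)&(W[...,1]<.31)
    blue=(rgb[...,2]>rgb[...,0]*1.6)&(rgb[...,2]>70)
    for n,k in(('roof',R&(z>.148)&(z<.17)),('unit',R&(z>.08)&(z<.17)),('ledge',R&(z>.08)&(z<.1)),('lid',R&(z>.112)&(z<.132)&(W[...,1]<0)&(W[...,0]>.53))):
        k=ndimage.binary_opening(k)
        l,nn=ndimage.label(k);k=l==1+np.argmax(ndimage.sum(k,l,range(1,nn+1)))
        r=rect(W[k]);print(c,n,k.sum(),np.round(r[0],1),np.round(r[1],1),round(r[2],2),'z',np.median(W[k][:,2]).round(4), cv2.boxPoints(r).round().tolist())
rgb=np.load('top.npz')['rgb']
s=np.load('scene.npz')['rgb']
cv2.imwrite('pics/c.png',np.hstack([cv2.resize(rgb[160:280,220:360],(420,360)),cv2.resize(s[120:240,130:260],(380,360))])[:,:,::-1])
E
```

```text
top roof 9692 [475.6 160. ] [170.7 243.3] 19.71 z 0.1572 [[354.0, 246.0], [436.0, 17.0], [597.0, 74.0], [515.0, 303.0]]
top unit 17795 [516.2  49. ] [172.4 479.6] 19.7 z 0.1551 [[354.0, 246.0], [516.0, -206.0], [678.0, -148.0], [516.0, 304.0]]
top ledge 6613 [556.3 -64. ] [170.2 239.7] 19.52 z 0.0891 [[436.0, 21.0], [516.0, -205.0], [677.0, -149.0], [596.0, 77.0]]
top lid 1208 [582.  -78.5] [63.9 90. ] 13.23 z 0.1212 [[541.0, -42.0], [561.0, -130.0], [623.0, -115.0], [603.0, -27.0]]
scene roof 4049 [476.7 158.2] [174.4 246.5] 19.64 z 0.1567 [[353.0, 245.0], [436.0, 13.0], [600.0, 71.0], [517.0, 304.0]]
scene unit 12076 [515.9  49.3] [175.3 481.6] 19.56 z 0.1175 [[353.0, 247.0], [514.0, -207.0], [679.0, -148.0], [518.0, 306.0]]
scene ledge 4808 [516.7  47.1] [174.6 476.9] 19.53 z 0.0889 [[355.0, 243.0], [514.0, -207.0], [679.0, -148.0], [519.0, 301.0]]
scene lid 934 [583.9 -80.7] [66.8 90.5] 12.8 z 0.1202 [[541.0, -44.0], [561.0, -132.0], [627.0, -117.0], [606.0, -29.0]]
```

View pics/c.png

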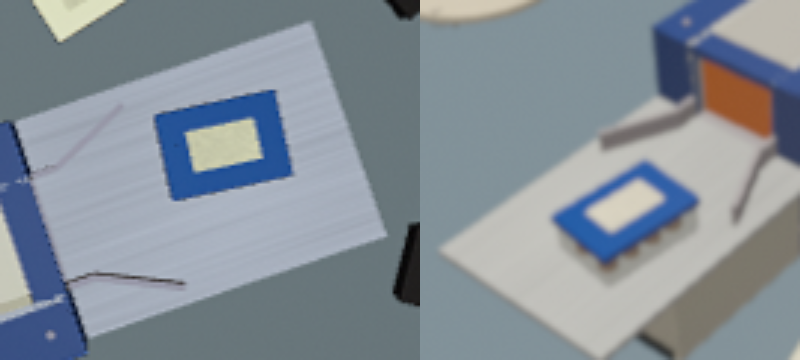

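The crop confirms it: the only blue-lidded box lies on the ledge, about 19 mm right of the centre line and yawed about 6.5° clockwise. I'll square it up first by pushing its right side with two spread fingers, then push it in from behind.

send_rows([
  [[0.02,-0.03,0.06,0,0,6,0.04],[0.04,-0.06,0.08,0,0,12,0.04],[0.065,-0.09,0.08,0,0,18,0.04],[0.09,-0.125,0.08,0,0,24,0.04],[0.115,-0.16,0.08,0,0,30,0.04],[0.14,-0.194,0.08,0,0,36,0.04],[0.165,-0.228,0.08,0,0,37.4,0.04],[0.19,-0.263,0.08,0,0,37.4,0.04],[0.214,-0.297,0.08,0,0,37.4,0.04],[0.238,-0.33,0.08,0,0,37.4,0.04],[0.262,-0.363,0.08,0,0,37.4,0.04],[0.286,-0.397,0.08,0,0,37.4,0.04],[0.31,-0.43,0.08,0,0,37.4,0.04],[0.335,-0.464,0.08,0,0,37.4,0.04],[0.36,-0.5,0.08,0,0,37.4,0.04],[0.385,-0.534,0.08,0,0,37.4,0.04],[0.41,-0.568,0.08,0,0,37.4,0.04],[0.435,-0.6,0.08,0,0,37.4,0.04],[0.455,-0.631,0.08,0,0,37.4,0.04],[0.455,-0.631,0.08,0,0,37.4,0.04]],
])

```text
clock: 2.27
position: [0.64, -0.0643, 0.2715]
orientation: [0.528, -3.095, 0.001]
wrist_force: [1.4, -0.1, -0.7]
grip_width: 0.468
grip_force: 0.0
```

send_rows([
  [[0,0,-0.04,0,0,0,0.04],[0,0,-0.08,0,0,0,0.04],[0,0,-0.12,0,0,0,0.04],[0,0,-0.15,0,0,0,0.04],[0,0,-0.165,0,0,0,0.04],[0,0,-0.171,0,0,0,0.04],[0,0,-0.171,0,0,0,0.04],[-0.0057,-0.002,-0.171,0,0,0,0.04]],
])

```text
clock: 2.93
position: [0.6337, -0.0615, 0.1035]
orientation: [-0.535, 3.094, -0.001]
wrist_force: [0.6, -0.4, 0.3]
grip_width: 0.471
grip_force: 0.0
```

```bash
python3 - <<'E'
from h import *
print(arm.observe()['position'],arm.observe()['wrist_force'])
out=[]
for c in("wrist","scene"):
    rgb,d=capture(c);out.append(rgb)
cv2.imwrite('pics/d.png',np.hstack([cv2.resize(out[0],(400,300)),cv2.resize(out[1][100:250,110:310],(400,300))])[:,:,::-1])
E
```

```text
[ 0.63365146 -0.06153114  0.10348368] [ 0.56710488 -0.44474979  0.32519389]
```

View pics/d.png

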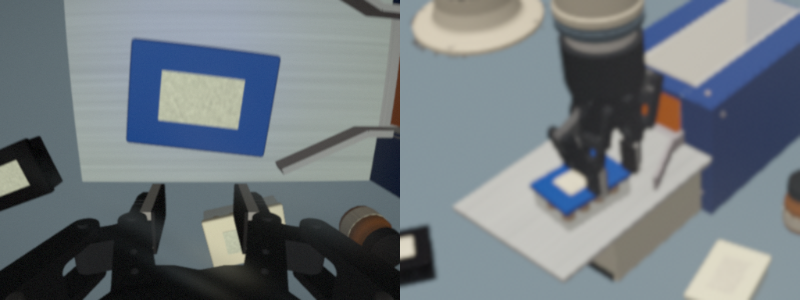

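The wrist view (left) shows the blue box at (205,97), with both fingers at (152,215) and (243,210) beside its right side. Now the sideways push, then back off.

send_rows([
  [[-0.003,-0.001,0,0,0,0,0.04],[-0.006,-0.002,0,0,0,0,0.04],[-0.009,-0.003,0,0,0,0,0.04],[-0.012,-0.0043,0,0,0,0,0.04],[-0.015,-0.0053,0,0,0,0,0.04],[-0.018,-0.0064,0,0,0,0,0.04],[-0.021,-0.0075,0,0,0,0,0.04],[-0.024,-0.0086,0,0,0,0,0.04],[-0.026,-0.0093,0,0,0,0,0.04],[-0.0273,-0.0097,0,0,0,0,0.04],[-0.0273,-0.0097,0,0,0,0,0.04],[-0.017,-0.006,0,0,0,0,0.04],[-0.005,-0.002,0,0,0,0,0.04],[0.005,0.002,0.02,0,0,0,0.04],[0.005,0.002,0.06,0,0,0,0.04]],
])

```text
clock: 4.28
position: [0.6362, -0.0585, 0.1553]
orientation: [0.534, -3.085, -0.007]
wrist_force: [0.9, 0.1, -1.1]
grip_width: 0.47
grip_force: 0.0
```

```bash
cat > box.py <<'E'
from h import *
O=np.array([517.4,45.8]);a=np.radians(19.65);u=np.array([-np.sin(a),np.cos(a)]);n=np.array([-np.cos(a),-np.sin(a)])
for c in("wrist","top","scene"):
    m=camera_model(c);m['T']=np.array(m['T']);rgb,d=capture(c);W=cloud(m,d);rgb=rgb.astype(int)
    xy=W[...,:2]*1000-O;X=xy@u;Y=xy@n;z=W[...,2]
    k=(z>.114)&(z<.128)&(X>-230)&(X<0)&(abs(Y)<80)&((rgb[...,2]>rgb[...,0]*1.5)|(rgb.min(2)>110))
    if k.sum()<100: print(c,k.sum());continue
    from scipy import ndimage
    l,nn=ndimage.label(ndimage.binary_opening(k));k=l==1+np.argmax(ndimage.sum(l>0,l,range(1,nn+1)))
    r=rect(np.c_[X[k],Y[k]]/1000)
    print(c,k.sum(),np.round(r[0],1),np.round(r[1],1),round(r[2],1),'z',np.median(z[k]).round(4))
E
python3 box.py
```

```text
wrist 14376 [-139.1  -18.5] [64.7 90.7] 83.2 z 0.1224
top 1004 [-138.8  -18.9] [63.6 89.5] 83.8 z 0.1212
scene 883 [-141.2  -19.4] [65.7 90.5] 83.6 z 0.1203
```

The box hasn't moved, so the fingers never touched it. I'll repeat the push and look while the fingers are still there.

send_rows([
  [[0,0,-0.03,0,0,0,0.04],[0,0,-0.06,0,0,0,0.04],[0,0,-0.064,0,0,0,0.04],[-0.006,-0.002,-0.064,0,0,0,0.04],[-0.012,-0.0043,-0.064,0,0,0,0.04],[-0.017,-0.006,-0.064,0,0,0,0.04],[-0.022,-0.0078,-0.064,0,0,0,0.04],[-0.026,-0.0093,-0.064,0,0,0,0.04],[-0.03,-0.0107,-0.064,0,0,0,0.04],[-0.03,-0.0107,-0.064,0,0,0,0.04],[-0.03,-0.0107,-0.064,0,0,0,0.04]],
])

```text
clock: 5.35
position: [0.6078, -0.0706, 0.0988]
orientation: [-0.534, 3.095, -0.0]
wrist_force: [0.5, 0.0, 0.2]
grip_width: 0.464
grip_force: 0.0
```

```bash
python3 box.py; python3 - <<'E'
from h import *
out=[]
for c in("wrist","scene"):
    rgb,d=capture(c);out.append(rgb)
cv2.imwrite('pics/e.png',np.hstack([cv2.resize(out[0],(400,300)),cv2.resize(out[1][150:240,160:280],(400,300))])[:,:,::-1])
E
```

```text
wrist 22062 [-139.4  -18.3] [63.8 90.2] 83.4 z 0.1224
top 114 [-124.3    8. ] [19.5 39.6] 60.7 z 0.1208
scene 649 [-141.3  -20.1] [65.8 89.9] 83.7 z 0.1202
```

View pics/e.png

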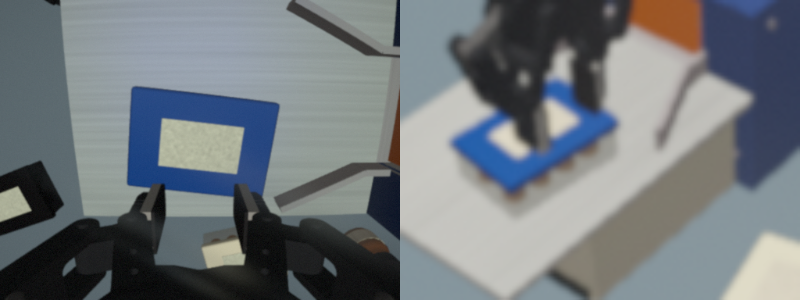

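The fingertips seem to sit higher or nearer than the reported TCP. I'll project the expected tip points into the scene image to check.

```bash
python3 - <<'E'
from h import *
m=camera_model("scene");T=np.linalg.inv(np.array(m['T']));rgb,d=capture("scene")
s=arm.observe();p=np.array(s['position']);R=cv2.Rodrigues(np.array(s['orientation']))[0]
print(p,R.round(2).tolist())
m['T']=np.array(m['T']);W=cloud(m,d)
L=(W-p)@R  # tool coords
k=(d>0)&(rgb.max(2)<75)&(L[...,2]>-.09)&(L[...,2]<.02)&(abs(L[...,1])<.07)&(abs(L[...,0])<.05)
print('fingers in tool coords: max z',np.percentile(L[k],[1,50,99,99.8],0).round(4).tolist())
for s_ in(-1,1):
    q=k&(np.sign(L[...,1])==s_)&(L[...,2]>-.03);print(s_,q.sum(),np.percentile(L[q],[2,98],0).round(4).tolist() if q.sum() else 0)
im=rgb.copy()
for y in(-.024,.024):
  for z in(0,-.02):
    q,_=cv2.projectPoints((p+R@np.array([0,y,z])).reshape(1,3),cv2.Rodrigues(T[:3,:3])[0],T[:3,3],K(m),np.array(m['distortion'],float));q=q.ravel();print(q.round(1))
    cv2.circle(im,tuple(int(round(v)) for v in q),1,(255,0,0),-1)
cv2.imwrite('pics/f.png',cv2.resize(im[150:240,160:280],(800,600),interpolation=cv2.INTER_CUBIC)[:,:,::-1])
E
```

```text
[ 0.60787817 -0.07033913  0.09808721] [[-0.94, -0.34, -0.0], [-0.34, 0.94, 0.0], [0.0, 0.0, -1.0]]
fingers in tool coords: max z [[-0.0142, -0.0471, -0.0898], [-0.0063, 0.0181, -0.0723], [0.0071, 0.0285, -0.0459], [0.0084, 0.0364, -0.0438]]
-1 0 0
1 0 0
[202.  207.6]
[201.1 200.5]
[217.8 195.4]
[217.1 188.3]
```

View pics/f.png

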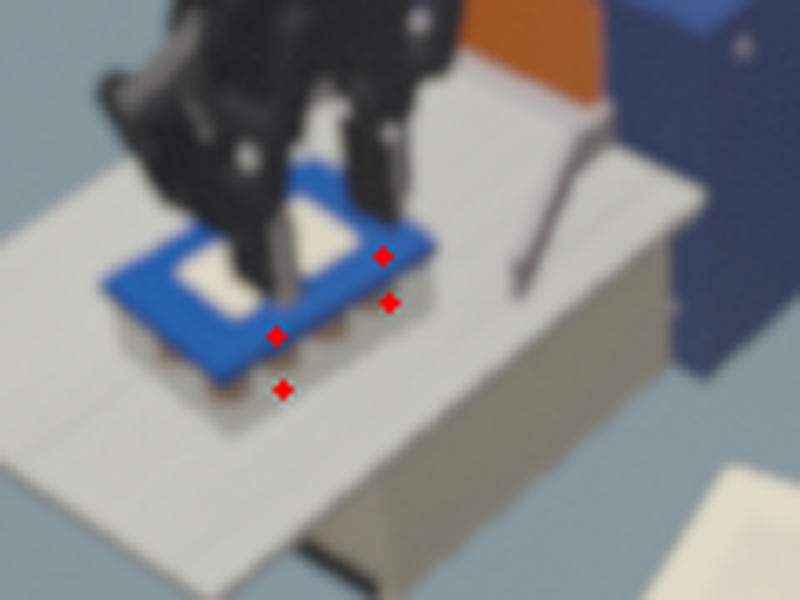

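In the scene view the fingertips are at about (285,300) and (385,220). The expected points were (281,390) and (388,303), so the real tips are about 35 mm higher than the reported TCP. I'll measure that offset directly from depth.

```bash
python3 - <<'E'
from h import *
s=arm.observe();p=np.array(s['position']);R=cv2.Rodrigues(np.array(s['orientation']))[0]
for c in("scene","top","wrist"):
    m=camera_model(c);m['T']=np.array(m['T']);rgb,d=capture(c);L=(cloud(m,d)-p)@R
    k=(d>0)&(abs(L[...,0])<.025)&(abs(L[...,1])<.06)&(L[...,2]<-.028)&(L[...,2]>-.09)
    print(c,k.sum())
    for sg in(-1,1):
        q=k&(L[...,1]*sg>0)
        if q.sum()<5: continue
        print(sg,q.sum(),'zmax',np.sort(L[q][:,2])[-6:].round(4),'x',np.percentile(L[q&(L[...,2]>-.07)][:,0],[2,98]).round(4) ,'y',np.percentile(L[q&(L[...,2]>-.07)][:,1],[2,98]).round(4))
E
```

```text
scene 437
-1 197 zmax [-0.0421 -0.0413 -0.0412 -0.0396 -0.0385 -0.0382] x [-0.0127  0.0062] y [-0.0354 -0.0209]
1 240 zmax [-0.0398 -0.0397 -0.0388 -0.0386 -0.0384 -0.038 ] x [-0.0124  0.0094] y [0.0171 0.0317]
top 0
wrist 6137
-1 3075 zmax [-0.0404 -0.0403 -0.0403 -0.0403 -0.0396 -0.0394] x [-0.0096  0.0116] y [-0.0331 -0.0196]
1 3062 zmax [-0.0403 -0.0401 -0.0401 -0.0398 -0.0392 -0.039 ] x [-0.0094  0.0116] y [0.0199 0.0333]
```

The tips really end 39 mm short of the reported TCP; both cameras agree. I'll apply that offset: back off, lower 37 mm more, then push sideways.

send_rows([
  [[0.01,0.0035,0,0,0,0,0.04],[0.022,0.0078,0,0,0,0,0.04],[0.032,0.0114,0,0,0,0,0.04],[0.032,0.0114,0,0,0,0,0.04],[0.032,0.0114,-0.02,0,0,0,0.04],[0.032,0.0114,-0.036,0,0,0,0.04],[0.032,0.0114,-0.036,0,0,0,0.04],[0.027,0.0096,-0.036,0,0,0,0.04],[0.022,0.0078,-0.036,0,0,0,0.04],[0.018,0.0064,-0.036,0,0,0,0.04],[0.015,0.0053,-0.036,0,0,0,0.04],[0.012,0.0043,-0.036,0,0,0,0.04],[0.009,0.0032,-0.036,0,0,0,0.04],[0.006,0.0021,-0.036,0,0,0,0.04],[0.003,0.001,-0.036,0,0,0,0.04],[0.001,0.0004,-0.036,0,0,0,0.04],[-0.0012,-0.0004,-0.036,0,0,0,0.04],[-0.0024,-0.0008,-0.036,0,0,0,0.04],[-0.0024,-0.0008,-0.036,0,0,0,0.04],[-0.0024,-0.0008,-0.036,0,0,0,0.04]],
])

```text
clock: 7.47
position: [0.6051, -0.0713, 0.0621]
orientation: [0.534, -3.095, -0.0]
wrist_force: [0.9, -0.6, -0.2]
grip_width: 0.474
grip_force: 0.0
```

```bash
python3 box.py; python3 - <<'E'
from h import *
s=arm.observe();p=np.array(s['position']);R=cv2.Rodrigues(np.array(s['orientation']))[0]
m=camera_model("scene");m['T']=np.array(m['T']);rgb,d=capture("scene");L=(cloud(m,d)-p)@R
for a in np.arange(-.2,-.03,.01):
    q=(d>0)&(abs(L[...,0])<.08)&(abs(L[...,1])<.09)&(L[...,2]>a)&(L[...,2]<a+.01)&(rgb.max(2)<110)
    if q.sum()>4: print(round(a,3),q.sum(),np.percentile(L[q],[2,98],0)[:,:2].round(3).tolist())
E
```

```text
wrist 39751 [-140.7   -1.2] [66.  90.6] 89.9 z 0.1224
top 386 [-130.   25.] [38.2 74.6] 60.4 z 0.121
scene 194 [-177.8   -0.6] [67.1 24.4] 81.0 z 0.1201
-0.2 173 [[-0.038, -0.039], [0.01, 0.016]]
-0.19 177 [[-0.039, -0.039], [0.009, 0.016]]
-0.18 164 [[-0.038, -0.039], [0.008, 0.019]]
-0.17 89 [[-0.037, -0.039], [0.006, 0.009]]
-0.16 53 [[-0.012, -0.041], [0.005, -0.022]]
-0.15 171 [[-0.021, -0.064], [0.004, 0.057]]
-0.14 268 [[-0.021, -0.068], [0.006, 0.062]]
-0.13 166 [[-0.019, -0.067], [0.001, 0.06]]
-0.12 159 [[-0.018, -0.063], [0.011, 0.055]]
-0.11 167 [[-0.019, -0.059], [0.013, 0.05]]
-0.1 127 [[-0.015, -0.056], [0.009, 0.05]]
-0.09 100 [[-0.014, -0.05], [0.008, 0.043]]
-0.08 53 [[-0.013, -0.036], [0.006, 0.022]]
-0.07 70 [[-0.013, -0.036], [0.006, 0.025]]
-0.06 79 [[-0.012, -0.039], [0.021, 0.024]]
-0.05 44 [[-0.012, -0.045], [0.04, 0.021]]
```

Box squared: y = −1 mm, yaw 0°, x = −141 mm. Next: lift, turn 90°, and go behind it.

send_rows([
  [[0.01,0.0035,0,0,0,0,0.04],[0.019,0.007,0.01,0,0,0,0.04],[0.019,0.007,0.045,0,0,0,0.03],[0.019,0.007,0.08,0,0,-7,0.03],[0.019,0.0,0.1,0,0,-14,0.03],[0.012,-0.02,0.1,0,0,-21,0.03],[0.005,-0.04,0.1,0,0,-28,0.03],[-0.005,-0.06,0.1,0,0,-35,0.03],[-0.012,-0.07,0.1,0,0,-42,0.03],[-0.017,-0.0785,0.1,0,0,-49,0.03],[-0.017,-0.0785,0.1,0,0,-56,0.03],[-0.017,-0.0785,0.1,0,0,-63,0.03],[-0.017,-0.0785,0.1,0,0,-70,0.03],[-0.017,-0.0785,0.1,0,0,-77,0.03],[-0.017,-0.0785,0.1,0,0,-84,0.03],[-0.017,-0.0785,0.1,0,0,-90,0.03],[-0.017,-0.0785,0.1,0,0,-90,0.03],[-0.017,-0.0785,0.1,0,0,-90,0.03]],
])

```text
clock: 9.17
position: [0.5884, -0.1497, 0.1622]
orientation: [-1.807, -2.57, 0.0]
wrist_force: [-0.1, 0.2, -0.5]
grip_width: 0.349
grip_force: 0.0
```

send_rows([
  [[0,0,0,6.6,2.35,0,0.03],[0,0,0,13.2,4.7,0,0.03],[0,0,0,19.8,7.1,0,0.03],[0,0,0,26.4,9.4,0,0.03],[0,0,0,33,11.8,0,0.03],[0,0,0,33,11.8,0,0.03],[0,0,0,33,11.8,0,0.03]],
])

```text
clock: 9.75
position: [0.588, -0.1511, 0.1577]
orientation: [-1.498, -2.12, -0.472]
wrist_force: [0.1, -0.6, 0.1]
grip_width: 0.352
grip_force: 0.0
```

```bash
python3 box.py; python3 - <<'E'
from h import *
s=arm.observe();p=np.array(s['position']);R=cv2.Rodrigues(np.array(s['orientation']))[0]
print(p.round(4),R.round(3).tolist(),s['joint_positions'].round(2))
for c in("scene","wrist"):
    m=camera_model(c);m['T']=np.array(m['T']);rgb,d=capture(c);L=(cloud(m,d)-p)@R
    k=(d>0)&(abs(L[...,0])<.025)&(abs(L[...,1])<.06)&(L[...,2]<-.02)&(L[...,2]>-.07)
    if k.sum()>10: print(c,k.sum(),np.sort(L[k][:,2])[-6:].round(4),np.percentile(L[k],[2,98],0).round(4).tolist())
E
```

```text
wrist 9029 [-141.3   -0.2] [63.4 90.1] 90.0 z 0.1223
top 1213 [-140.7   -0.6] [63.6 90.4] 89.8 z 0.1211
scene 857 [-141.5   -1.8] [65.  91.4] 89.6 z 0.1202
[ 0.5888 -0.1491  0.1646] [[-0.279, 0.941, -0.191], [0.772, 0.338, 0.538], [0.571, 0.003, -0.821]] [-0.54  0.51  0.9   0.46  2.17 -0.7 ]
scene 86 [-0.0415 -0.0414 -0.0404 -0.0402 -0.0396 -0.0387] [[-0.0119, 0.0213, -0.0653], [0.009, 0.0312, -0.04]]
wrist 2422 [-0.039  -0.039  -0.0389 -0.0389 -0.0388 -0.0385] [[-0.0087, -0.0278, -0.0693], [0.0124, 0.0277, -0.0416]]
```

send_rows([
  [[0,0,-0.035,0,0,0,0.03],[0,0,-0.07,0,0,0,0.03],[0,0,-0.088,0,0,0,0.03],[0,0,-0.0923,0,0,0,0.03],[-0.0034,0.0094,-0.0923,0,0,0,0.03],[-0.0067,0.0188,-0.0923,0,0,0,0.03],[-0.0094,0.0264,-0.0923,0,0,0,0.03],[-0.0118,0.033,-0.0923,0,0,0,0.03],[-0.0141,0.0396,-0.0923,0,0,0,0.03],[-0.0165,0.0462,-0.0923,0,0,0,0.03],[-0.0188,0.0527,-0.0923,0,0,0,0.03],[-0.0212,0.0593,-0.0923,0,0,0,0.03],[-0.0235,0.0659,-0.0923,0,0,0,0.03],[-0.0259,0.0725,-0.0923,0,0,0,0.03],[-0.0282,0.0791,-0.0923,0,0,0,0.03],[-0.0306,0.0857,-0.0923,0,0,0,0.03],[-0.033,0.0923,-0.0923,0,0,0,0.03],[-0.0353,0.0989,-0.0923,0,0,0,0.03],[-0.037,0.1036,-0.0923,0,0,0,0.03],[-0.037,0.1036,-0.0923,0,0,0,0.03]],
])

```text
clock: 11.67
position: [0.551, -0.045, 0.0701]
orientation: [-1.498, -2.126, -0.473]
wrist_force: [-0.6, 0.4, 0.4]
grip_width: 0.351
grip_force: 0.0
```

```bash
python3 box.py
```

```text
wrist 23340 [-66.2   0.7] [90.1 63.7] 0.0 z 0.1223
top 1216 [-65.7   0.4] [63.7 90. ] 89.7 z 0.1211
scene 728 [-68.   -0.5] [65.9 90.5] 89.9 z 0.1201
```

Tracking well (y≈0, yaw 0). Push through the flap.

send_rows([
  [[-0.002,0.0056,0,0,0,0,0.03],[-0.004,0.0113,0,0,0,0,0.03],[-0.0061,0.017,0,0,0,0,0.03],[-0.0081,0.0226,0,0,0,0,0.03],[-0.0101,0.0283,0,0,0,0,0.03],[-0.0121,0.0339,0,0,0,0,0.03],[-0.0141,0.0396,0,0,0,0,0.03],[-0.0161,0.0452,0,0,0,0,0.03],[-0.0182,0.0509,0,0,0,0,0.03],[-0.0202,0.0565,0,0,0,0,0.03],[-0.0222,0.0622,0,0,0,0,0.03],[-0.0242,0.0678,0,0,0,0,0.03],[-0.0262,0.0735,0,0,0,0,0.03],[-0.0282,0.0791,0,0,0,0,0.03],[-0.0303,0.0848,0,0,0,0,0.03],[-0.0323,0.0904,0,0,0,0,0.03],[-0.0336,0.0942,0,0,0,0,0.03],[-0.0343,0.096,0,0,0,0,0.03]],
])

```text
clock: 13.32
position: [0.5168, 0.0505, 0.0701]
orientation: [-1.499, -2.126, -0.473]
wrist_force: [0.2, -0.2, -0.1]
grip_width: 0.35
grip_force: 0.3
```

```bash
python3 - <<'E'
from h import *
s=arm.observe();print(s['position'],s['wrist_force'])
out=[]
for c in("wrist","top"):
    rgb,d=capture(c);out.append(rgb)
cv2.imwrite('pics/g.png',np.hstack([cv2.resize(out[0],(400,300)),cv2.resize(out[1][160:320,100:313],(400,300))])[:,:,::-1])
E
```

```text
[0.51684415 0.05053351 0.07006407] [ 0.1940917  -0.21144539 -0.05900106]
```

View pics/g.png

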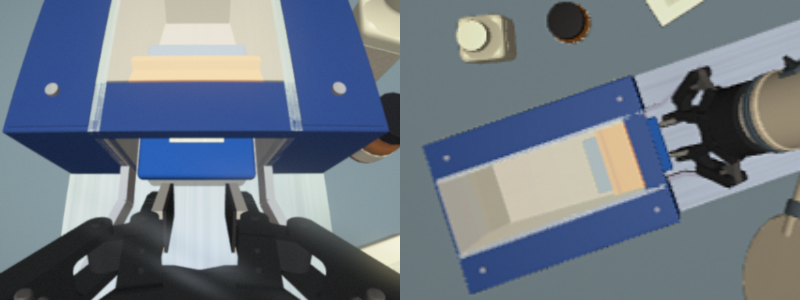

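The wrist view shows the box rear at (195,175), the front under the roof and the orange flap lifted on the lid at (195,68). The fingers sit behind the box. Last stretch.

send_rows([
  [[-0.0015,0.0042,0,0,0,0,0.03],[-0.003,0.0085,0,0,0,0,0.03],[-0.0045,0.0127,0,0,0,0,0.03],[-0.006,0.017,0,0,0,0,0.03],[-0.0076,0.0212,0,0,0,0,0.03],[-0.0091,0.0254,0,0,0,0,0.03],[-0.0101,0.0283,0,0,0,0,0.03],[-0.0101,0.0283,0,0,0,0,0.03],[-0.0101,0.0283,0,0,0,0,0.03],[-0.0101,0.0283,0,0,0,0,0.03]],
])

```text
clock: 14.25
position: [0.507, 0.0781, 0.0699]
orientation: [-1.5, -2.126, -0.472]
wrist_force: [-0.0, 0.4, -0.3]
grip_width: 0.351
grip_force: 0.1
```

```bash
python3 - <<'E'
from h import *
s=arm.observe();print(s['position'],s['wrist_force'])
out=[]
for c in("wrist","top"):
    rgb,d=capture(c);out.append(rgb)
cv2.imwrite('pics/i.png',np.hstack([cv2.resize(out[0],(400,300)),cv2.resize(out[1][160:320,100:313],(400,300))])[:,:,::-1])
E
```

```text
[0.5070043  0.07812723 0.06993858] [-0.00401743  0.39474783 -0.3224634 ]
```

View pics/i.png

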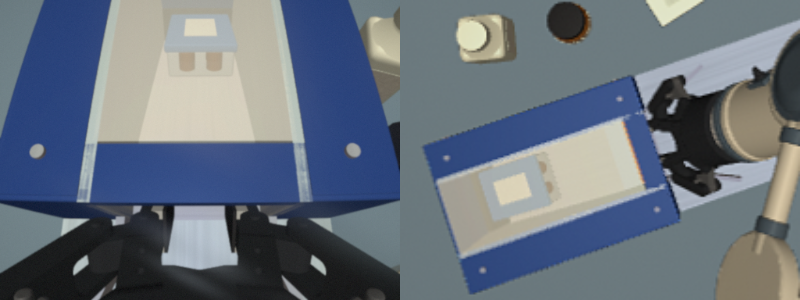

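The box is at the bottom of the chute, lid up, at (515,185) in the right-hand view. Retract along the ledge, then lift.

send_rows([
  [[0.0034,-0.0094,0,0,0,0,0.03],[0.0067,-0.0188,0,0,0,0,0.03],[0.0118,-0.033,0,0,0,0,0.03],[0.0185,-0.0518,0,0,0,0,0.03],[0.0252,-0.0706,0,0,0,0,0.03],[0.0336,-0.0942,0,0,0,0,0.03],[0.042,-0.1177,0.01,0,0,0,0.03],[0.0504,-0.141,0.04,0,0,0,0.03],[0.057,-0.16,0.08,0,0,0,0.03],[0.0605,-0.17,0.11,0,0,0,0.03],[0.0605,-0.17,0.11,0,0,0,0.03],[0.0605,-0.17,0.11,0,0,0,0.03],[0.0605,-0.17,0.11,0,0,0,0.03]],
])

```text
clock: 15.43
position: [0.5676, -0.0931, 0.1791]
orientation: [-1.501, -2.124, -0.472]
wrist_force: [-0.2, -1.0, 0.1]
grip_width: 0.348
grip_force: 0.0
```

```bash
python3 - <<'E'
from h import *
print(arm.observe()['wrist_force'])
out=[]
for c in("scene","top"):
    rgb,d=capture(c);out.append(rgb)
cv2.imwrite('pics/j.png',np.hstack([cv2.resize(out[0][90:240,130:330],(400,300)),cv2.resize(out[1][110:320,90:370],(400,300))])[:,:,::-1])
E
```

```text
[-0.2445514  -0.98459444  0.09348738]
```

View pics/j.png

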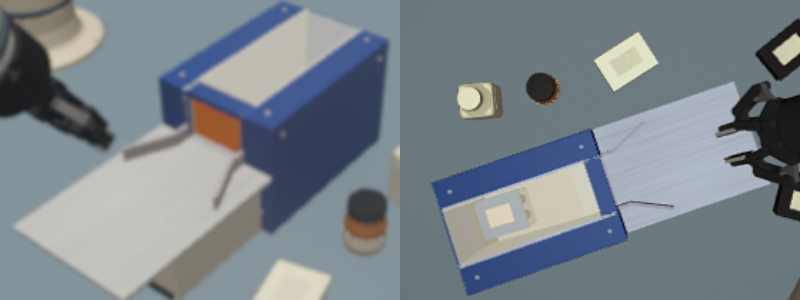

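The flap is shut (left view, (217,125)), the box lies in the chute at (500,215), the fingers are clear, and the bystanders haven't moved.

```bash
python3 -c "
from rig import ticket
print(ticket.sign_off())"
```

```text
the job is handed in; nothing more can be done
None
```

The blue-lidded box is at the bottom of the chute, lid up; the flap is shut, the bystanders look unmoved in the last pictures, and the job is handed in at about 15.5 s (the sign-off gave no verdict).

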